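# Calibrate the bench scale with a toppled weight

### The arm

A 6-joint arm with a two-finger parallel gripper is mounted at the origin on the work surface. World frame = base frame: x ahead of the robot, y to its left, z up, the work surface at z = 0. Lengths are in m, angles in rad, forces in N, time in s.
With the tool pointing down it reaches from about 0.275 to 0.825 m from the base axis. Payload 4.9 kg.
Tool frame: the origin (TCP) lies on the centre line of the jaws, within the pads' length; the fingertips stand manip.finger_overhang ahead of it and the grasp point (between the pads) lies 11 mm behind it (manip.finger_overhang is the distance from the TCP to the fingertips, in m); z points along the fingers, y is the line along which they close (so a half turn about z gives the same grasp; the last joint's range is limited). The gripper opens to 85 mm and grips with 20 to 120 N. Pads are 22 mm wide; open, the fingers measure 114 mm over their backs; the gripper's body (76 mm by 85 mm) begins 54 mm behind the grasp point. The pads swing forward as they close: fully open they stand 13 mm farther back than shut.
Start: joints at [-1.442, 0.326, -0.193, 1.052, 0, 1.437], TCP at [0.143, -0.531, 0.239] pointing down, gripper open.
Joint ranges: [-2.65, 2.65], [-0.97, 1.79], [-1.3, 1.35], [-1.93, 2.1], [-1.47, 1.37], [-3.14, 3.14]. Speed limits (rad/s): [2.57, 2.57, 3.14, 3.14, 3.14, 3.14].

### API

Orientations are given as [roll, pitch, yaw] about the fixed x, y, z axes, in that order (R = Rz(yaw) Ry(pitch) Rx(roll)).
In Python, from station import manip gives the robot as it stands. The module is installed in compiled form; this text tells all that it offers.
- The arm moves only by the tool arm_command, never from a script. Its argument "increments" is a list of rows, each an object of numbers: "dx", "dy", "dz": the shift along the tool's x, y, z in units of 30 cm (1.0 is 30 cm); "wx", "wy", "wz": the turn, a rotation vector about the tool's x, y, z in units of 180 degrees (1.0 is 180 degrees); "fingers": the opening, from 0 (shut) to 1 (fully open). A call has 1 to 5 rows; each row is the pose to reach, as a shift and turn from the pose commanded when the call began, along the tool's axes at that moment, turning the shorter way round; what a row does not reach only later rows make up. A row lasts 1/8 s, in which the tool goes at most 62.5 mm and 10.7 degrees, less where a joint would pass 70% of its speed; a pose out of reach is approached as far as the arm can. A call with a number of a shift or a turn outside -1 to 1 is refused whole. A call with a gripper value outside its range is refused whole. The fingers move at their own pace and stop on an object; "force" is the grip in N (left out, the last holds). Time passes only in rows, so rows that repeat a pose let the fingers close. It gives the time, the measured TCP pose, the force, the opening and the grip force at its end, in the units of the state.
- manip.observe(): the state, without advancing time (a new reading comes with each control period).
- manip.grab_frame(name): name is "scene" or "top" or "wrist"; returns the picture (420x560x3 uint8, red, green, blue); there is no depth.
- manip.get_calibration(name): a dict with "mtx" (3x3 intrinsics, pixels), "world_to_cam" (4x4, takes a point from world to camera coordinates); the wrist camera has in their place "tool_from_camera" (4x4, takes a point from camera to tool coordinates, whose origin is the TCP and whose axes are the flange's). Camera axes: x right, y down, z forward; pixel columns grow to the right and rows downward; lengths in m; the calibration is good to about 2 mm. A picture is of the moment at which its call begins: read the wrist's pose just before it. get_calibration takes no time and is no camera call.
- manip.sign_off(): hands the job in; it is judged then, once.
The state is a dict: "t": time; "joint_pos": joint angles; "joint_vel": joint speeds; "joint_efforts": joint torques, N m; "eef_pos": TCP position; "eef_rot": TCP orientation; "force": force on the tool from outside, world axes, zero at the start; "wrist_torque": the same for the moment, N m; "width": opening from 0.0 (shut) to 1.0 (fully open); "finger_force": force on a finger pad.
Only numpy, scipy, OpenCV 4.12 (cv2) and the standard library are available. Lean on these libraries where they do the work, as an engineer would, in place of code of your own. Each camera call takes 0.05 s, during which the arm holds its last target. There are 200 camera calls.

### The job

Calibrate the bench scale. With its pan empty, press the round zero key fully down and let it come up; then pick up the toppled steel weight, stand it upright, knob up, gently in the middle of the pan and let go of it; then, with the weight standing there, press the long bar-shaped calibrate key fully down and let it come up. Do not press the two square keys, and leave the solder spool, flux jar and screwdriver where they are.

Things in the scene. Friction and masses are not known exactly. Their poses are not given: they have to be found in the camera images.
- weight: Bare steel calibration weight, about 500 g: eight-sided prism 38 mm across flats, 55 mm high, then neck 16 mm across, 10 mm long, then round knob 26 mm across, 14 mm thick; 79 mm in all. Origin: centre of underside; z runs along it towards the knob (centre of mass at 31 mm). At the start it lies on a flat on the mat, z level, origin 19 mm above the mat, two flats upright
- scale: White plastic bench scale, fixed, 250 mm wide. Origin at bench level; z up, x from its keys towards its pan, y along its width. In front of the pan (-x) a panel slopes down 20 degrees towards -x, with a dark display and a row of four grey keys 60 mm apart, from +y to -y: round, square, square, long bar. Keys stand 9 mm proud, travel 5 mm along the panel's normal, need 4 N
- pan_mid (a point): middle of the upper face of the scale's pan, a flat steel plate 150 mm along x by 200 mm along y, 4 mm thick, its top 58 mm above the bench; axes as the scale's
- key_zero_top (a point): middle of the top face of the zero key (round, 24 mm across, at the +y end of the row); z is the panel's outward normal
- key_cal_top (a point): middle of the top face of the calibrate key (long bar, 18 mm by 42 mm, long along the scale's y, at the -y end of the row); z is the panel's outward normal
- key_zero (a joint): travel of the round zero key in m: 0 up, 0.005 fully down; a spring returns it
- key_cal (a joint): travel of the bar-shaped calibrate key in m: 0 up, 0.005 fully down; a spring returns it
- key_a (a joint): travel of the square key next to the zero key in m; leave alone
- key_b (a joint): travel of the square key next to the calibrate key in m; leave alone
- mat: grey bench mat, fixed, 340 mm along x by 260 mm along y, 3 mm thick; origin at the centre of its underside. The weight and the bystanders are on it
- spool: bystander: standing spool of solder, 52 mm across, 50 mm high; origin at the centre of its underside, z up
- flux: bystander: small white jar with a black cap, 36 mm across, 62 mm high; origin at the centre of its underside, z up
- screwdriver: bystander: screwdriver lying on the mat, about 140 mm long along its own x axis, under 30 mm thick; origin under its middle
Mind the look-alikes: they are no part of the job. Several things have the shape of the weight; the one meant has the colours described above.

How it is judged:
By the outcome, as a careful person would: the job done as asked, in the order asked, and still so for the second after the job is handed in, with the robot touching nothing.
It also fails if it takes over 62 s, if anything falls off the work surface, if the arm or the gripper's body presses on something with over 40 N, if the wrist force passes 120 N, or if a joint passes its speed limit or range.

## Working session

There is one attempt and no reset: what is moved stays moved. The work goes in short steps, Python scripts to look and compute and a tool call to move; the robot and the scene stay as the last step left them, time stands still between calls to the robot, and variables do not carry over. Pictures are saved under pics/ and viewed, at most 12 in all, crops included, and the job is handed in when it is done.

Besides the shell and the picture viewer there is one more tool, called after "Emit:" by a JSON object that holds its "api" and its "payload". arm_command: Moves the arm, as the interface text tells. Shifts and turns lie within -1 to 1; 1 stands for 30 cm of shift or 180 degrees of turn. Its arguments: {"type":"object","properties":{"increments":{"type":"array"},"force":{"type":"number"}},"required":["increments"]}

```bash
mkdir -p pics
python3 - <<'E'
from station import manip
import cv2,numpy as np
s=manip.observe();print({k:np.round(v,3) for k,v in s.items()}, manip.finger_overhang)
for n in("scene","top"):
    c=manip.get_calibration(n);print(n,np.round(c["mtx"],1).tolist(),np.round(c["world_to_cam"],3).tolist())
    cv2.imwrite(f"pics/{n}0.png",cv2.resize(manip.grab_frame(n)[:,:,::-1],(800,600),interpolation=cv2.INTER_CUBIC))
print(np.round(manip.get_calibration("wrist")["tool_from_camera"],4).tolist())
E
```

```text
{'t': np.float64(0.0), 'joint_pos': array([-1.442,  0.327, -0.194,  1.052, -0.   ,  1.437]), 'joint_vel': array([ 0.   , -0.001,  0.   , -0.   ,  0.001, -0.   ]), 'joint_efforts': array([-1.0000e-03, -4.4340e+01,  2.6244e+01,  1.5000e-02, -0.0000e+00,
       -0.0000e+00]), 'eef_pos': array([ 0.143, -0.531,  0.238]), 'eef_rot': array([-3.14 , -0.   ,  0.263]), 'force': array([-0.538,  0.009,  0.019]), 'wrist_torque': array([-0.008,  0.04 ,  0.021]), 'finger_force': np.float64(0.0), 'width': np.float64(0.996)} 0.008
scene [[522.7, 0.0, 285.6], [0.0, 522.7, 206.2], [0.0, 0.0, 1.0]] [[0.836, 0.549, 0.007, -0.412], [0.416, -0.626, -0.66, -0.233], [-0.357, 0.555, -0.752, 1.544], [0.0, 0.0, 0.0, 1.0]]
top [[394.5, 0.0, 281.2], [0.0, 394.5, 208.1], [0.0, 0.0, 1.0]] [[-0.002, -1.0, 0.026, -0.09], [-0.984, -0.003, -0.179, 0.569], [0.179, -0.026, -0.983, 1.013], [0.0, 0.0, 0.0, 1.0]]
[[0.0006, -0.9597, -0.281, 0.072], [1.0, 0.0002, 0.0012, 0.0003], [-0.0011, -0.281, 0.9597, -0.1343], [0.0, 0.0, 0.0, 1.0]]
```

View pics/scene0.png

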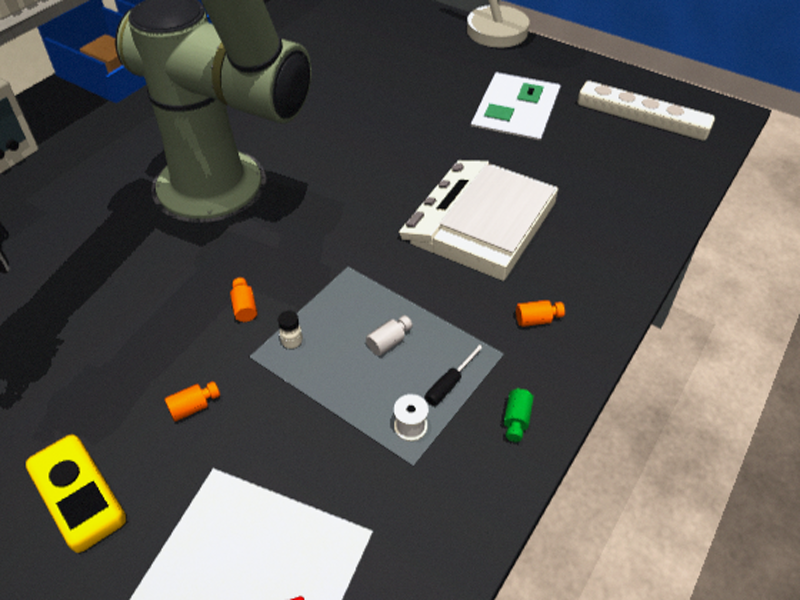

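View pics/top0.png

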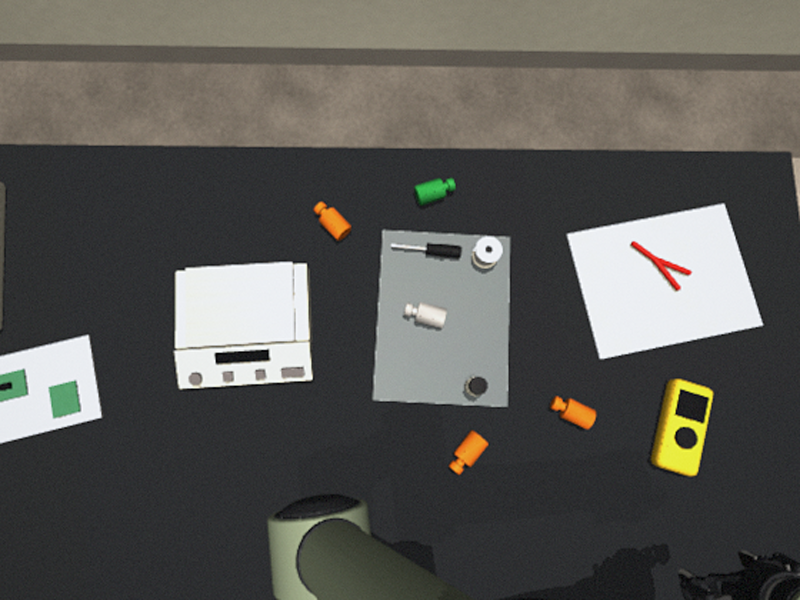

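Candidates for the weight: the grey one on the mat (scene 388,336; top 427,316). Look-alikes are orange at scene (243,300), (192,400) and (540,313), and green at (518,415). By its bare steel colour I choose the grey one. The scale's keys in the top view, from +y: round (195,379), squares (228,376) and (261,374), bar (292,372). Next, a close crop of the weight and scale in both views.

Run:
```python
from station import manip
import cv2,numpy as np
f={n:manip.grab_frame(n)[:,:,::-1] for n in("scene","top")}
def cr(n,x,y,w,h): return cv2.resize(f[n][y:y+h,x:x+w],(400,300),interpolation=cv2.INTER_CUBIC)
im=np.vstack([np.hstack([cr("scene",277,110,120,90),cr("top",115,182,120,90)]),np.hstack([cr("scene",245,212,60,45),cr("top",270,200,60,45)])])
cv2.imwrite("pics/crops.png",im)
```

```text
(no output)
```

View pics/crops.png

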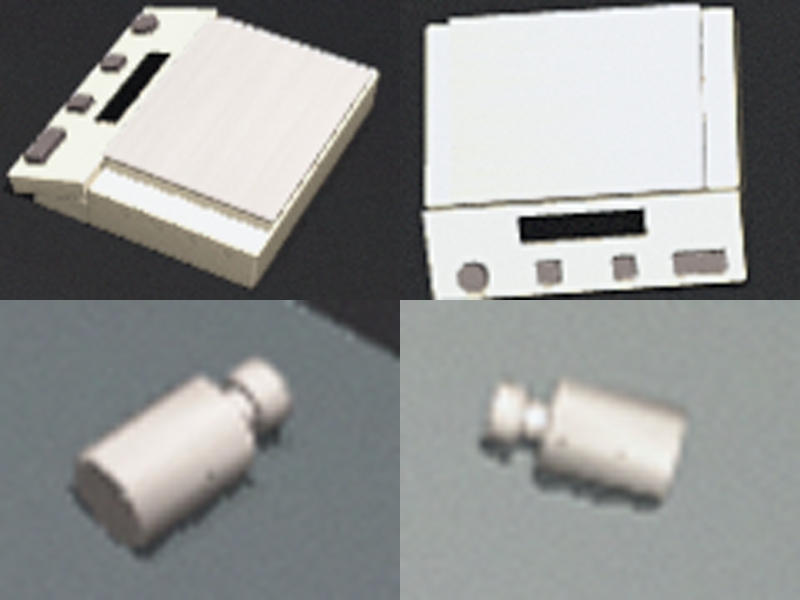

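Both views show the chosen weight as bare grey steel, with its knob end at top-crop (508,410), base end (672,455) and neck (538,416). The round key is at top-crop (473,275), the bar at (699,261), and the pan corners are clear.

```bash
cat > h.py <<'E'
import numpy as np,cv2
from station import manip
from scipy.spatial.transform import Rotation as R
C={n:manip.get_calibration(n) for n in("scene","top")}
P={n:c["mtx"]@c["world_to_cam"][:3] for n,c in C.items()}
def tri(a,b,Pa=P["scene"],Pb=P["top"]):
    X=cv2.triangulatePoints(Pa,Pb,np.float64(a).reshape(2,1),np.float64(b).reshape(2,1)).ravel();X=X[:3]/X[3]
    e=[np.linalg.norm((p@np.r_[X,1])[:2]/(p@np.r_[X,1])[2]-q) for p,q in((Pa,a),(Pb,b))]
    return X,max(e)
def wristP(s):  # projection for the wrist camera at state s
    T=np.eye(4);T[:3,:3]=R.from_euler("xyz",s["eef_rot"]).as_matrix();T[:3,3]=s["eef_pos"]
    c=manip.get_calibration("wrist");return c["mtx"]@np.linalg.inv(T@c["tool_from_camera"])[:3]
E
python3 - <<'E'
from h import *
o=np.array
def S(p): return o([277,110])+(o(p)+.5)/(10/3)-.5
def T(p): return o([115,182])+(o(p)-[400,0]+.5)/(10/3)-.5
def SW(p): return o([245,212])+(o(p)-[0,300]+.5)/(20/3)-.5
def TW(p): return o([270,200])+(o(p)-[400,300]+.5)/(20/3)-.5
for n,a,b,f,g in [("zero",(146,19),(473,275),S,T),("a",(114,60),(549,269),S,T),("b",(80,101),(625,266),S,T),("cal",(46,142),(699,261),S,T),
 ("pan+x+y",(378,72),(450,19),S,T),("pan+x-y",(275,220),(699,6),S,T),("pan-x-y",(105,160),(704,190),S,T),
 ("base",(112,502),(672,455),SW,TW),("neck",(240,400),(538,416),SW,TW),("knob",(262,396),(508,410),SW,TW)]:
    x,e=tri(f(a),g(b));print(n,np.round(x,4),round(e,2))
E
```

```text
zero [0.4212 0.2939 0.0367] 0.35
a [0.4253 0.2344 0.034 ] 0.03
b [0.4281 0.1749 0.0325] 0.19
cal [0.4321 0.116  0.0333] 0.24
pan+x+y [0.6278 0.3211 0.0544] 1.31
pan+x-y [0.6383 0.1201 0.0544] 0.74
pan-x-y [0.4892 0.1129 0.0452] 0.84
base [ 0.5353 -0.1709  0.0182] 0.37
neck [ 0.5512 -0.1138  0.0279] 0.9
knob [ 0.554  -0.1024  0.0206] 0.49
```

```bash
cat >> h.py <<'E'
yaw=0.056; sx=np.array([np.cos(yaw),np.sin(yaw),0]); sy=np.array([-np.sin(yaw),np.cos(yaw),0]); up=np.array([0,0,1.])
def frame(z,x): return np.column_stack([x,np.cross(z,x),z])
t=np.radians(20); nrm=-np.sin(t)*sx+np.cos(t)*up
Rkey=frame(-nrm,-(np.cos(t)*sx+np.sin(t)*up))
def down(psi): return frame(-up,np.array([np.cos(psi),np.sin(psi),0]))
def go(p,Rt):
    s=manip.observe();R0=R.from_euler("xyz",s["eef_rot"]).as_matrix()
    d=R0.T@(np.asarray(p)-s["eef_pos"])/.3; w=R.from_matrix(R0.T@Rt).as_rotvec()/np.pi
    print("t",round(float(s["t"]),2),"d",np.round(d,4),"w",np.round(w,4))
E
python3 -c "
from h import *
go((.38,-.28,.25),down(.263+.9))
go((.38,-.28,.25),Rkey)"
```

```text
t 0.2 d [ 0.9806 -0.6019 -0.0366] w [-3.000e-04 -2.000e-04 -2.865e-01]
t 0.2 d [ 0.9806 -0.6019 -0.0366] w [-0.1624 -0.0173 -0.9209]
```

Emit:
{"api": "arm_command", "payload": {"increments": [{"dx": 0.95, "dy": -0.6, "dz": -0.04, "wz": -0.29, "fingers": 0}, {"dx": 0.95, "dy": -0.6, "dz": -0.04, "wz": -0.29, "fingers": 0}, {"dx": 0.95, "dy": -0.6, "dz": -0.04, "wz": -0.29, "fingers": 0}, {"dx": 0.95, "dy": -0.6, "dz": -0.04, "wz": -0.29, "fingers": 0}, {"dx": 0.95, "dy": -0.6, "dz": -0.04, "wz": -0.29, "fingers": 0}]}}

```text
$.increments[0]: bad value
```

```bash
python3 -c "
from h import *
print(manip.observe()['eef_pos'])
go((.45,-.02,.25),down(.263+1.8))"
```

```text
[ 0.14284547 -0.53078543  0.23880088]
t 0.2 d [ 1.4311 -1.3782 -0.0357] w [-2.00e-04 -3.00e-04 -5.73e-01]
```

Emit:
{"api": "arm_command", "payload": {"increments": [{"dx": 0.95, "dy": -0.6, "dz": -0.04, "wx": 0, "wy": 0, "wz": -0.29, "fingers": 0}, {"dx": 0.95, "dy": -0.6, "dz": -0.04, "wx": 0, "wy": 0, "wz": -0.29, "fingers": 0}, {"dx": 0.95, "dy": -0.6, "dz": -0.04, "wx": 0, "wy": 0, "wz": -0.29, "fingers": 0}, {"dx": 0.95, "dy": -0.6, "dz": -0.04, "wx": 0, "wy": 0, "wz": -0.29, "fingers": 0}, {"dx": 0.95, "dy": -0.6, "dz": -0.04, "wx": 0, "wy": 0, "wz": -0.29, "fingers": 0}]}}

```text
t: 0.82
eef_pos: [0.3556, -0.2999, 0.2506]
eef_rot: [3.141, 0.0, 1.179]
force: [1.2, -0.8, 0.1]
width: -0.0
finger_force: 0.0
```

```bash
python3 -c "
from h import *
go((.45,-.02,.25),down(.263+1.8))"
```

```text
t 0.82 d [ 0.9824 -0.0656  0.0017] w [ 1.000e-04  1.000e-04 -2.814e-01]
```

Emit:
{"api": "arm_command", "payload": {"increments": [{"dx": 0.98, "dy": -0.07, "dz": 0, "wx": 0, "wy": 0, "wz": -0.28, "fingers": 0}, {"dx": 0.98, "dy": -0.07, "dz": 0, "wx": 0, "wy": 0, "wz": -0.28, "fingers": 0}, {"dx": 0.98, "dy": -0.07, "dz": 0, "wx": 0, "wy": 0, "wz": -0.28, "fingers": 0}, {"dx": 0.98, "dy": -0.07, "dz": 0, "wx": 0, "wy": 0, "wz": -0.28, "fingers": 0}, {"dx": 0.98, "dy": -0.07, "dz": 0, "wx": 0, "wy": 0, "wz": -0.28, "fingers": 0}]}}

```text
t: 1.45
eef_pos: [0.4491, -0.0198, 0.2505]
eef_rot: [3.141, 0.0, 2.06]
force: [-0.7, -0.3, -0.9]
width: 0.001
finger_force: 0.0
```

```bash
python3 -c "
from h import *
K=np.array([.4212,.2939,.035])
go(K+.12*nrm,Rkey);go((.45,.2,.25),Rkey)"
```

```text
t 1.45 d [1.0242 0.2849 0.3424] w [-0.0631 -0.0987 -0.3583]
t 1.45 d [0.6454 0.3468 0.0016] w [-0.0631 -0.0987 -0.3583]
```

Emit:
{"api": "arm_command", "payload": {"increments": [{"dx": 1.0, "dy": 0.285, "dz": 0.2, "wx": -0.063, "wy": -0.099, "wz": -0.358, "fingers": 0}, {"dx": 1.0, "dy": 0.285, "dz": 0.2, "wx": -0.063, "wy": -0.099, "wz": -0.358, "fingers": 0}, {"dx": 1.0, "dy": 0.285, "dz": 0.2, "wx": -0.063, "wy": -0.099, "wz": -0.358, "fingers": 0}, {"dx": 1.0, "dy": 0.285, "dz": 0.2, "wx": -0.063, "wy": -0.099, "wz": -0.358, "fingers": 0}, {"dx": 1.0, "dy": 0.285, "dz": 0.2, "wx": -0.063, "wy": -0.099, "wz": -0.358, "fingers": 0}]}}

```text
t: 2.08
eef_pos: [0.3857, 0.2803, 0.1915]
eef_rot: [3.107, 0.283, 2.952]
force: [1.9, -0.4, -0.5]
width: 0.0
finger_force: 0.0
```

```bash
python3 -c "
from h import *
K=np.array([.4212,.2939,.035])
go(K+.12*nrm,Rkey)"
```

```text
t 2.08 d [0.0647 0.0289 0.134 ] w [-0.0134 -0.0196 -0.0747]
```

Emit:
{"api": "arm_command", "payload": {"increments": [{"dx": 0.065, "dy": 0.029, "dz": 0.134, "wx": -0.013, "wy": -0.02, "wz": -0.075, "fingers": 0}, {"dx": 0.065, "dy": 0.029, "dz": 0.134, "wx": -0.013, "wy": -0.02, "wz": -0.075, "fingers": 0}, {"dx": 0.065, "dy": 0.029, "dz": 0.134, "wx": -0.013, "wy": -0.02, "wz": -0.075, "fingers": 0}]}}

```text
t: 2.45
eef_pos: [0.3798, 0.2895, 0.147]
eef_rot: [-3.14, 0.346, -3.091]
force: [0.4, -0.4, 0.3]
width: 0.001
finger_force: 0.0
```

Run:
```python
from h import *
s=manip.observe();f=manip.grab_frame("wrist")[:,:,::-1];np.save("P1.npy",wristP(s))
print(s["eef_pos"],s["eef_rot"],s["force"])
cv2.imwrite("pics/w1.png",cv2.resize(f,(800,600),interpolation=cv2.INTER_CUBIC))
P1=wristP(s)
for n,x in dict(zero=[.4212,.2939,.035],a=[.4253,.2344,.035],cal=[.4321,.116,.035],pan=[.558,.217,.058]).items():
    q=P1@np.r_[x,1];print(n,np.round((q[:2]/q[2]+.5)*800/560-.5,1))
go(np.array([.4212,.2939,.035])+.02*nrm,Rkey)
```

```text
[0.37979749 0.28946846 0.14704265] [-3.13972408  0.34604486 -3.09051539] [ 0.36471877 -0.36659045  0.34410055]
zero [402.6 294.5]
a [306.9 295.7]
cal [117.2 296.3]
pan [291.8 453.3]
t 2.5 d [0.0009 0.0075 0.3329] w [-0.001  -0.0006 -0.0019]
```

View pics/w1.png

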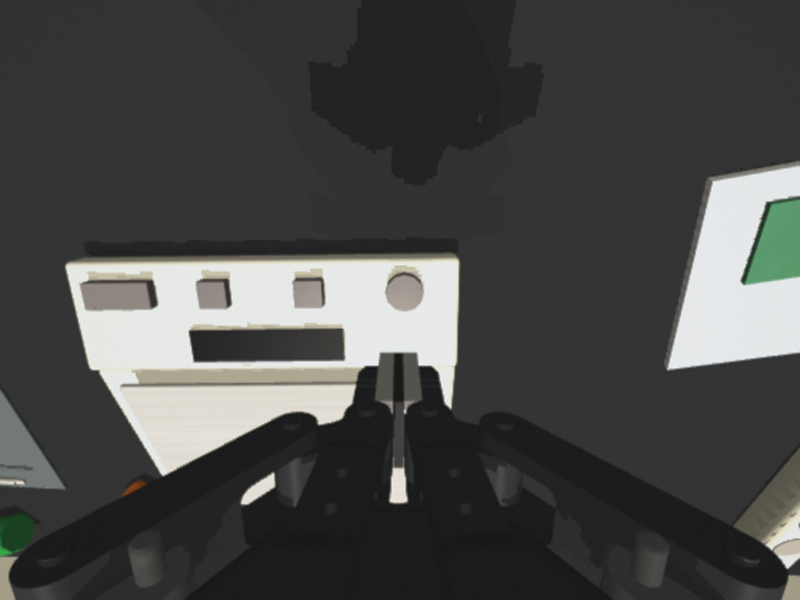

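The picture shows the round zero key at (404,290), squares at (308,292) and (213,293), and the bar at (118,295). These lie within about 3 mm of the prediction, so I nudge the zero target 2 mm toward -x.

```bash
python3 -c "
from h import *
K=np.array([.4192,.2945,.035])
go(K+.012*nrm,Rkey)"
```

```text
t 2.5 d [0.007  0.0099 0.3574] w [-0.001  -0.0006 -0.0019]
```

Emit:
{"api": "arm_command", "payload": {"increments": [{"dx": 0.007, "dy": 0.01, "dz": 0.15, "wx": -0.001, "wy": 0, "wz": -0.002, "fingers": 0}, {"dx": 0.007, "dy": 0.01, "dz": 0.28, "wx": -0.001, "wy": 0, "wz": -0.002, "fingers": 0}, {"dx": 0.007, "dy": 0.01, "dz": 0.34, "wx": -0.001, "wy": 0, "wz": -0.002, "fingers": 0}, {"dx": 0.007, "dy": 0.01, "dz": 0.357, "wx": -0.001, "wy": 0, "wz": -0.002, "fingers": 0}, {"dx": 0.007, "dy": 0.01, "dz": 0.357, "wx": -0.001, "wy": 0, "wz": -0.002, "fingers": 0}]}}

```text
t: 3.12
eef_pos: [0.4158, 0.2942, 0.0467]
eef_rot: [3.142, 0.348, -3.086]
force: [0.1, -0.8, -0.4]
width: -0.001
finger_force: 0.0
```

Emit:
{"api": "arm_command", "payload": {"increments": [{"dx": 0, "dy": 0, "dz": 0.007, "wx": 0, "wy": 0, "wz": 0, "fingers": 0}, {"dx": 0, "dy": 0, "dz": 0.014, "wx": 0, "wy": 0, "wz": 0, "fingers": 0}, {"dx": 0, "dy": 0, "dz": 0.014, "wx": 0, "wy": 0, "wz": 0, "fingers": 0}]}}

```text
t: 3.5
eef_pos: [0.4169, 0.2946, 0.0428]
eef_rot: [3.141, 0.349, -3.084]
force: [0.4, 0.2, 0.6]
width: -0.001
finger_force: 0.4
```

Emit:
{"api": "arm_command", "payload": {"increments": [{"dx": 0, "dy": 0, "dz": 0.007, "wx": 0, "wy": 0, "wz": 0, "fingers": 0}, {"dx": 0, "dy": 0, "dz": 0.01, "wx": 0, "wy": 0, "wz": 0, "fingers": 0}, {"dx": 0, "dy": 0, "dz": 0.01, "wx": 0, "wy": 0, "wz": 0, "fingers": 0}]}}

```text
t: 3.88
eef_pos: [0.418, 0.2947, 0.0398]
eef_rot: [3.141, 0.348, -3.084]
force: [0.9, 1.3, 4.3]
width: 0.0
finger_force: 1.7
```

Emit:
{"api": "arm_command", "payload": {"increments": [{"dx": 0, "dy": 0, "dz": 0.005, "wx": 0, "wy": 0, "wz": 0, "fingers": 0}, {"dx": 0, "dy": 0, "dz": 0.008, "wx": 0, "wy": 0, "wz": 0, "fingers": 0}, {"dx": 0, "dy": 0, "dz": 0.008, "wx": 0, "wy": 0, "wz": 0, "fingers": 0}]}}

```text
t: 4.25
eef_pos: [0.4183, 0.2947, 0.039]
eef_rot: [3.142, 0.349, -3.084]
force: [-12.7, -3.4, 28.8]
width: -0.001
finger_force: 15.6
```

Force reached 31 N against the stop, so the zero key is fully down. Backing off.

Emit:
{"api": "arm_command", "payload": {"increments": [{"dx": 0, "dy": 0, "dz": -0.03, "wx": 0, "wy": 0, "wz": 0, "fingers": 0.7}, {"dx": 0, "dy": 0, "dz": -0.2, "wx": 0, "wy": 0, "wz": 0, "fingers": 0.7}, {"dx": 0, "dy": 0, "dz": -0.4, "wx": 0, "wy": 0, "wz": 0, "fingers": 0.7}, {"dx": 0, "dy": 0, "dz": -0.6, "wx": 0, "wy": 0, "wz": 0, "fingers": 0.7}, {"dx": 0, "dy": 0, "dz": -0.6, "wx": 0, "wy": 0, "wz": 0, "fingers": 0.7}]}}

```text
t: 4.88
eef_pos: [0.3579, 0.2923, 0.2107]
eef_rot: [3.138, 0.353, -3.084]
force: [0.9, 1.0, 1.1]
width: 0.699
finger_force: 0.0
```

Run:
```python
from h import *
s=manip.observe();f=manip.grab_frame("wrist")[:,:,::-1];np.save("P2.npy",wristP(s))
print(s["eef_pos"],s["eef_rot"],s["force"],s["joint_pos"])
cv2.imwrite("pics/w2.png",cv2.resize(f,(800,600),interpolation=cv2.INTER_CUBIC))
B=np.array([.5353,-.1709,.022]);k=np.array([.0187,.0685,0]);k/=np.linalg.norm(k)
psi=np.arctan2(*(-k)[1::-1]); print("psi",psi)
go((.45,.1,.25),down(psi)); go((.52,-.05,.25),down(psi))
```

```text
[0.35786659 0.29234182 0.21067815] [ 3.13784492  0.35310801 -3.08430071] [0.94214007 1.01617527 1.09837647] [ 6.46641134e-01 -6.88436109e-04 -7.38026960e-01  5.34129460e-01
 -1.90239926e-01  5.59909095e-01]
psi -1.8372954115139193
t 4.92 d [-0.3027 -0.6554 -0.0386] w [-0.069   0.097  -0.3925]
t 4.92 d [-0.4945 -1.1681  0.0305] w [-0.069   0.097  -0.3925]
```

View pics/w2.png

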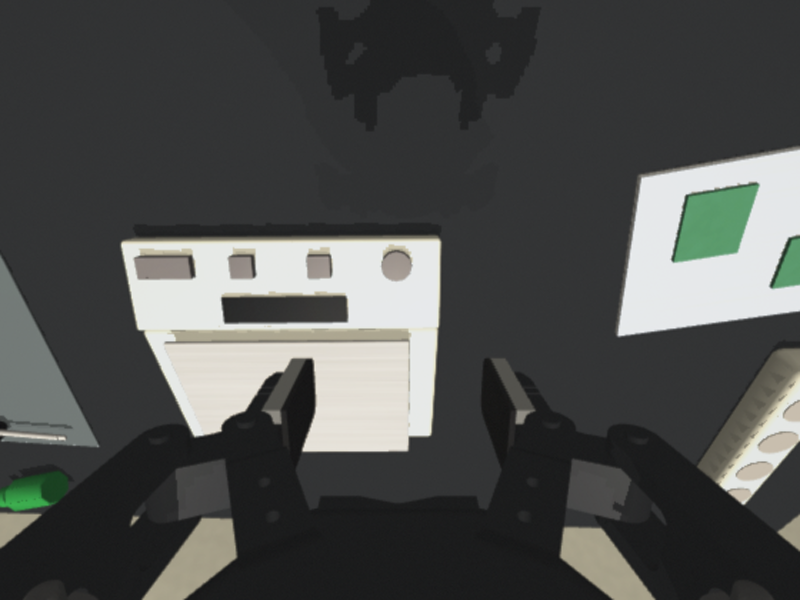

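The zero key is back up at (397,265), shadowed like its neighbours, and the pan corners show at (166,342), (408,341) and (408,451). I fit the pan and the bar key from all views and work out the way to the weight.

```bash
cat > fit.py <<'E'
from h import *
from scipy.optimize import least_squares
o=np.array
S=lambda p:o([277,110])+(o(p)+.5)/(10/3)-.5
T=lambda p:o([115,182])+(o(p)-[400,0]+.5)/(10/3)-.5
W=lambda p:(o(p)+.5)*.7-.5
P1,P2=np.load("P1.npy"),np.load("P2.npy")
pj=lambda P,x:(P@np.r_[x,1])[:2]/(P@np.r_[x,1])[2]
obs=[(P["scene"],S((378,72)),1,1),(P["scene"],S((275,220)),1,-1),(P["scene"],S((105,160)),-1,-1),(P["scene"],S((217,16)),-1,1),
(P["top"],T((450,19)),1,1),(P["top"],T((699,6)),1,-1),(P["top"],T((704,190)),-1,-1),
(P2,W((166,342)),-1,-1),(P2,W((408,341)),-1,1),(P2,W((408,451)),1,1)]
def f(v):
    c,s=np.cos(v[3]),np.sin(v[3])
    return np.concatenate([pj(Q,[v[0]+a*.075*c-b*.1*s,v[1]+a*.075*s+b*.1*c,v[2]])-q for Q,q,a,b in obs])
r=least_squares(f,[.558,.217,.058,.056],loss="soft_l1");print("pan",np.round(r.x,4),np.round(r.fun,1))
for n,l in dict(cal=[(P["scene"],S((46,142))),(P["top"],T((699,261))),(P1,W((118,295))),(P2,W((163,267)))],
 zero=[(P["scene"],S((146,19))),(P["top"],T((473,275))),(P1,W((404,290))),(P2,W((397,265)))]).items():
    r=least_squares(lambda x:np.concatenate([pj(Q,x)-q for Q,q in l]),[.43,.12,.035]);print(n,np.round(r.x,4),np.round(r.fun,1))
E
python3 fit.py
```

```text
pan [0.5595 0.2145 0.0551 0.0594] [-0.8  0.6  0.1  0.5 -0.4 -1.8 -1.1  0.1  0.  -1.3 -0.1 -1.4 -0.1 -1.6
 -0.7 -0.2  1.8  0.2 -0.  -0.8]
cal [0.432  0.1154 0.0336] [-0.3  0.1  0.  -0.2 -0.4 -0.1  0.6  0.1]
zero [0.4197 0.295  0.033 ] [-0.5  0.7 -0.2  0.4  0.4  0.5 -0.3 -0.3]
```

Emit:
{"api": "arm_command", "payload": {"increments": [{"dx": -0.3, "dy": -0.655, "dz": -0.04, "wx": -0.069, "wy": 0.097, "wz": -0.392, "fingers": 0.7}, {"dx": -0.3, "dy": -0.655, "dz": -0.04, "wx": -0.069, "wy": 0.097, "wz": -0.392, "fingers": 0.7}, {"dx": -0.3, "dy": -0.655, "dz": -0.04, "wx": -0.069, "wy": 0.097, "wz": -0.392, "fingers": 0.7}, {"dx": -0.3, "dy": -0.655, "dz": -0.04, "wx": -0.069, "wy": 0.097, "wz": -0.392, "fingers": 0.7}, {"dx": -0.3, "dy": -0.655, "dz": -0.04, "wx": -0.069, "wy": 0.097, "wz": -0.392, "fingers": 0.7}]}}

```text
t: 5.55
eef_pos: [0.4489, 0.0968, 0.2468]
eef_rot: [-3.087, 0.126, -2.333]
force: [-0.3, 0.7, 0.3]
width: 0.701
finger_force: 0.0
```

Run:
```python
from h import *
go((.545,-.12,.22),down(-1.837))
```

```text
t 5.55 d [ 0.31   -0.7269  0.09  ] w [-0.0268  0.0351 -0.1589]
```

Emit:
{"api": "arm_command", "payload": {"increments": [{"dx": 0.31, "dy": -0.727, "dz": 0.09, "wx": -0.027, "wy": 0.035, "wz": -0.159, "fingers": 0.7}, {"dx": 0.31, "dy": -0.727, "dz": 0.09, "wx": -0.027, "wy": 0.035, "wz": -0.159, "fingers": 0.7}, {"dx": 0.31, "dy": -0.727, "dz": 0.09, "wx": -0.027, "wy": 0.035, "wz": -0.159, "fingers": 0.7}, {"dx": 0.31, "dy": -0.727, "dz": 0.09, "wx": -0.027, "wy": 0.035, "wz": -0.159, "fingers": 0.7}, {"dx": 0.31, "dy": -0.727, "dz": 0.09, "wx": -0.027, "wy": 0.035, "wz": -0.159, "fingers": 0.7}]}}

```text
t: 6.18
eef_pos: [0.5445, -0.1212, 0.2179]
eef_rot: [3.14, 0.002, -1.844]
force: [-0.6, 0.3, -0.3]
width: 0.697
finger_force: 0.0
```

Run:
```python
from h import *
s=manip.observe();f=manip.grab_frame("wrist")[:,:,::-1];P3=wristP(s);np.save("P3.npy",P3)
print(s["eef_pos"],s["eef_rot"],s["joint_pos"])
cv2.imwrite("pics/w3.png",cv2.resize(f,(800,600),interpolation=cv2.INTER_CUBIC))
for n,x in dict(base=[.5353,-.1709,.022],knobc=[.554,-.1024,.022]).items():
    q=P3@np.r_[x,1];print(n,np.round((q[:2]/q[2]+.5)/.7-.5,1))
```

```text
[ 0.54451684 -0.1211601   0.21791413] [ 3.14026339e+00  2.30379639e-03 -1.84422090e+00] [-0.35243909  0.35642043 -0.20523189  1.01065097  0.00219168 -1.64981402]
base [392.7 202.3]
knobc [393.6 292.3]
```

View pics/w3.png

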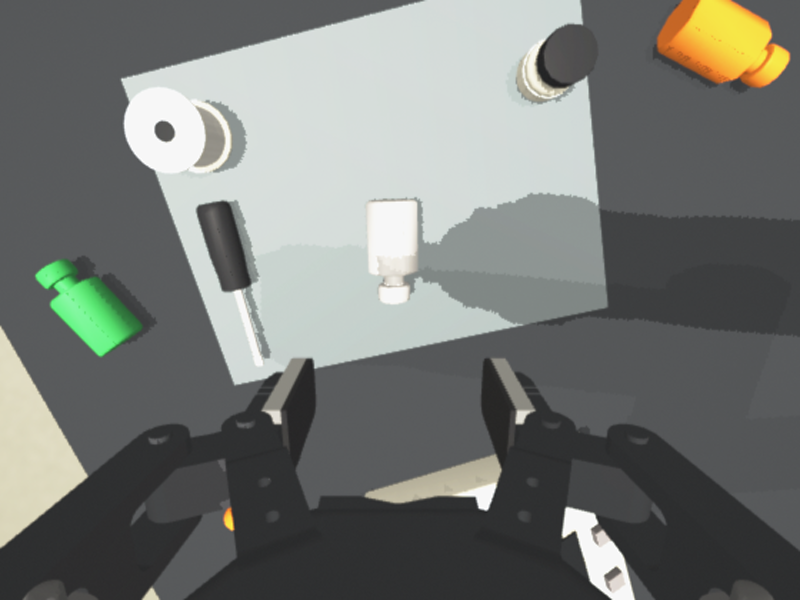

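The picture shows the steel weight, base at (392,201) to knob (395,293), within 2 px of the prediction. The spool, screwdriver and flux jar are well clear of the jaws. I will tilt 45° over the knob end for the grasp, so that it can be stood up with the gripper body clear of the pan.

```bash
cat >> h.py <<'E'
B=np.array([.5353,-.1709,.022]); k=np.array([np.cos(1.305),np.sin(1.305),0]); q=np.sqrt(.5)
def Rpick(): return frame(-k*q-up*q, -k*q+up*q)
G=B+.033*k+[0,0,.006]
E
python3 -c "
from h import *
Z=Rpick()[:,2];print(G)
go(G-.089*Z,Rpick());go(G+.011*Z,Rpick())"
```

```text
[ 0.54396836 -0.13905884  0.028     ]
t 6.22 d [-0.1448 -0.0189  0.4255] w [ 0.0013  0.251  -0.0014]
t 6.22 d [ 0.0917 -0.0207  0.6605] w [ 0.0013  0.251  -0.0014]
```

Emit:
{"api": "arm_command", "payload": {"increments": [{"dx": -0.145, "dy": -0.019, "dz": 0.3, "wx": 0.001, "wy": 0.251, "wz": -0.001, "fingers": 0.7}, {"dx": -0.145, "dy": -0.019, "dz": 0.3, "wx": 0.001, "wy": 0.251, "wz": -0.001, "fingers": 0.7}, {"dx": -0.145, "dy": -0.019, "dz": 0.35, "wx": 0.001, "wy": 0.251, "wz": -0.001, "fingers": 0.7}, {"dx": -0.145, "dy": -0.019, "dz": 0.425, "wx": 0.001, "wy": 0.251, "wz": -0.001, "fingers": 0.7}, {"dx": -0.145, "dy": -0.019, "dz": 0.425, "wx": 0.001, "wy": 0.251, "wz": -0.001, "fingers": 0.7}]}}

```text
t: 6.85
eef_pos: [0.5585, -0.0742, 0.0892]
eef_rot: [3.133, -0.79, -1.824]
force: [-0.5, -0.8, 0.5]
width: 0.7
finger_force: 0.0
```

```bash
python3 -c "
from h import *
s=manip.observe();print(s['eef_pos'],s['joint_pos'])
Z=Rpick()[:,2]
go(G+.011*Z,Rpick())
f=manip.grab_frame('wrist')[:,:,::-1]
cv2.imwrite('pics/w4.png',f)"
```

```text
[ 0.55845445 -0.07421508  0.08918511] [ 0.08862053  0.76561438 -0.12212024  1.01971011 -0.72919653 -1.09598019]
t 6.85 d [ 0.0108 -0.01    0.3374] w [-0.0001 -0.0015  0.0029]
```

View pics/w4.png

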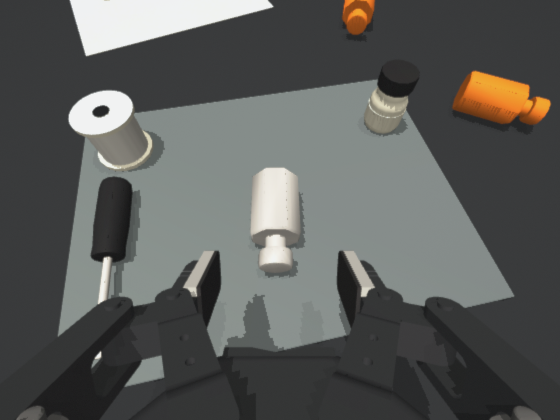

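The weight is centred between the pads (277 px against a jaw centre of about 280), and nothing stands in the jaws' way. Going in.

Emit:
{"api": "arm_command", "payload": {"increments": [{"dx": 0.011, "dy": -0.01, "dz": 0.1, "wx": 0, "wy": -0.002, "wz": 0.003, "fingers": 0.7}, {"dx": 0.011, "dy": -0.01, "dz": 0.2, "wx": 0, "wy": -0.002, "wz": 0.003, "fingers": 0.7}, {"dx": 0.011, "dy": -0.01, "dz": 0.29, "wx": 0, "wy": -0.002, "wz": 0.003, "fingers": 0.7}, {"dx": 0.011, "dy": -0.01, "dz": 0.337, "wx": 0, "wy": -0.002, "wz": 0.003, "fingers": 0.7}, {"dx": 0.011, "dy": -0.01, "dz": 0.337, "wx": 0, "wy": -0.002, "wz": 0.003, "fingers": 0.7}]}}

```text
t: 7.52
eef_pos: [0.5457, -0.1506, 0.0271]
eef_rot: [-3.122, -0.778, -1.858]
force: [-0.5, 0.2, -0.4]
width: 0.701
finger_force: 0.0
```

Emit:
{"api": "arm_command", "payload": {"increments": [{"dx": 0, "dy": 0, "dz": 0, "wx": 0, "wy": 0, "wz": 0, "fingers": 0.2}, {"dx": 0, "dy": 0, "dz": 0, "wx": 0, "wy": 0, "wz": 0, "fingers": 0.2}, {"dx": 0, "dy": 0, "dz": 0, "wx": 0, "wy": 0, "wz": 0, "fingers": 0.2}, {"dx": 0, "dy": 0, "dz": 0, "wx": 0, "wy": 0, "wz": 0, "fingers": 0.2}, {"dx": 0, "dy": 0, "dz": 0, "wx": 0, "wy": 0, "wz": 0, "fingers": 0.2}], "force": 60}}

```text
t: 8.15
eef_pos: [0.5462, -0.149, 0.0273]
eef_rot: [-3.124, -0.781, -1.852]
force: [-4.1, 1.2, 5.8]
width: 0.426
finger_force: 60.5
```

```bash
python3 -c "
from h import *
s=manip.observe();print(s['eef_pos'],s['eef_rot'],s['force'],s['width']*85,s['finger_force'],s['joint_pos'])
Rp=R.from_euler('xyz',s['eef_rot']).as_matrix();g=s['eef_pos']-.011*Rp[:,2]
print('grasp along axis',(g-B)@k,'z',g[2])"
```

```text
[ 0.54620668 -0.14900016  0.02731981] [-3.12433588 -0.78139939 -1.85199969] [-4.10473591  1.18449147  5.81508186] 36.20286356029276 60.4923228174448 [-0.03546409  0.79015431 -0.26550406  0.72954663 -0.75764398 -1.24654386]
grasp along axis 0.03174360021693541 z 0.035127862030565775
```

The grip holds, but the tool stopped 7 mm higher than meant. I will open, lower 6 mm and grip again for a fuller pad contact.

Emit:
{"api": "arm_command", "payload": {"increments": [{"dx": 0, "dy": 0, "dz": 0, "wx": 0, "wy": 0, "wz": 0, "fingers": 0.6}, {"dx": 0, "dy": 0, "dz": 0, "wx": 0, "wy": 0, "wz": 0, "fingers": 0.6}, {"dx": -0.014, "dy": 0, "dz": 0.014, "wx": 0, "wy": 0, "wz": 0, "fingers": 0.6}, {"dx": -0.014, "dy": 0, "dz": 0.014, "wx": 0, "wy": 0, "wz": 0, "fingers": 0.6}, {"dx": -0.014, "dy": 0, "dz": 0.014, "wx": 0, "wy": 0, "wz": 0, "fingers": 0.6}]}}

```text
t: 8.78
eef_pos: [0.546, -0.1491, 0.0193]
eef_rot: [-3.126, -0.78, -1.853]
force: [0.4, -0.6, 0.2]
width: 0.601
finger_force: 0.0
```

```bash
python3 -c "
from h import *
Z=Rpick()[:,2]
s=manip.observe();print(s['force'],s['joint_vel'])
go(G+.011*Z,Rpick())"
```

```text
[ 0.43064142 -0.5555652   0.15873824] [-0.00011295 -0.00229966  0.00138627  0.00122706 -0.00075222  0.00123986]
t 8.78 d [-0.0009  0.0153 -0.0057] w [-0.0015  0.0018 -0.0036]
```

Emit:
{"api": "arm_command", "payload": {"increments": [{"dx": 0, "dy": 0, "dz": 0, "wx": 0, "wy": 0, "wz": 0, "fingers": 0.2}, {"dx": 0, "dy": 0, "dz": 0, "wx": 0, "wy": 0, "wz": 0, "fingers": 0.2}, {"dx": 0, "dy": 0, "dz": 0, "wx": 0, "wy": 0, "wz": 0, "fingers": 0.2}, {"dx": 0, "dy": 0, "dz": 0, "wx": 0, "wy": 0, "wz": 0, "fingers": 0.2}, {"dx": 0, "dy": 0, "dz": 0, "wx": 0, "wy": 0, "wz": 0, "fingers": 0.2}], "force": 80}}

```text
t: 9.4
eef_pos: [0.5463, -0.1491, 0.0197]
eef_rot: [-3.124, -0.78, -1.853]
force: [0.1, 1.3, 3.3]
width: 0.427
finger_force: 80.3
```

```bash
python3 -c "
from h import *
s=manip.observe();Rp=R.from_euler('xyz',s['eef_rot']).as_matrix()
print(s['force'],s['width']*85,s['finger_force'],'up in tool',Rp.T@up)
go(s['eef_pos']+[0,0,.15],Rp)"
```

```text
[0.0541346  1.29844811 3.32808598] 36.29776783732735 80.34945476311805 up in tool [ 0.70307741 -0.01219757 -0.71100871]
t 9.4 d [ 0.3515 -0.0061 -0.3555] w [0. 0. 0.]
```

Emit:
{"api": "arm_command", "payload": {"increments": [{"dx": 0.03, "dy": 0, "dz": -0.03, "wx": 0, "wy": 0, "wz": 0, "fingers": 0.2}, {"dx": 0.12, "dy": -0.002, "dz": -0.12, "wx": 0, "wy": 0, "wz": 0, "fingers": 0.2}, {"dx": 0.24, "dy": -0.004, "dz": -0.24, "wx": 0, "wy": 0, "wz": 0, "fingers": 0.2}, {"dx": 0.35, "dy": -0.006, "dz": -0.355, "wx": 0, "wy": 0, "wz": 0, "fingers": 0.2}, {"dx": 0.35, "dy": -0.006, "dz": -0.355, "wx": 0, "wy": 0, "wz": 0, "fingers": 0.2}]}}

```text
t: 10.02
eef_pos: [0.5481, -0.1489, 0.1726]
eef_rot: [-3.116, -0.777, -1.86]
force: [0.3, 0.3, -6.4]
width: 0.432
finger_force: 81.2
```

```bash
cat >> h.py <<'E'
def Rplace(az):  # fingers point to azimuth az, 45 deg below level; tool x outwards-down so that knob is up
    o=np.array([np.cos(az),np.sin(az),0]); return frame(o*q-up*q, -o*q-up*q)
E
python3 -c "
from h import *
s=manip.observe();print(s['force'],s['finger_force'],s['width'],s['joint_pos'])
go((.53,.03,.23),Rplace(.6))
go((.53,.03,.23),Rplace(1.3))"
```

```text
[ 0.32535107  0.30206814 -6.43917872] 81.19949020698186 0.43188311887519815 [-0.03618752  0.59721562 -0.17889395  1.00275575 -0.75487419 -1.24598281]
t 10.03 d [-0.2611  0.2141 -0.5308] w [-0.0051 -0.4732  0.2461]
t 10.03 d [-0.2611  0.2141 -0.5308] w [-0.0064 -0.4974  0.    ]
```

```bash
python3 -c "
from h import *
go((.52,.05,.25),Rplace(.5))"
```

```text
t 10.03 d [-0.2531  0.2629 -0.6177] w [-0.0049 -0.4661  0.2809]
```

Emit:
{"api": "arm_command", "payload": {"increments": [{"dx": -0.25, "dy": 0.26, "dz": -0.62, "wx": -0.005, "wy": -0.466, "wz": 0.281, "fingers": 0.2}, {"dx": -0.25, "dy": 0.26, "dz": -0.62, "wx": -0.005, "wy": -0.466, "wz": 0.281, "fingers": 0.2}, {"dx": -0.25, "dy": 0.26, "dz": -0.62, "wx": -0.005, "wy": -0.466, "wz": 0.281, "fingers": 0.2}, {"dx": -0.25, "dy": 0.26, "dz": -0.62, "wx": -0.005, "wy": -0.466, "wz": 0.281, "fingers": 0.2}, {"dx": -0.25, "dy": 0.26, "dz": -0.62, "wx": -0.005, "wy": -0.466, "wz": 0.281, "fingers": 0.2}]}}

```text
t: 10.65
eef_pos: [0.5186, 0.0514, 0.2472]
eef_rot: [-2.974, 0.083, -2.273]
force: [0.9, -0.8, -6.4]
width: 0.429
finger_force: 82.9
```

```bash
python3 -c "
from h import *
s=manip.observe();print(s['joint_pos'])
go((.52,.1,.25),Rplace(.4))"
```

```text
[-0.01866619  0.13807498 -0.43748737  0.81345104 -0.04223575 -0.88402821]
t 10.65 d [-0.127   0.0997 -0.0156] w [ 0.0137 -0.2069  0.1557]
```

Emit:
{"api": "arm_command", "payload": {"increments": [{"dx": -0.127, "dy": 0.1, "dz": -0.016, "wx": 0.014, "wy": -0.207, "wz": 0.156, "fingers": 0.2}, {"dx": -0.127, "dy": 0.1, "dz": -0.016, "wx": 0.014, "wy": -0.207, "wz": 0.156, "fingers": 0.2}, {"dx": -0.127, "dy": 0.1, "dz": -0.016, "wx": 0.014, "wy": -0.207, "wz": 0.156, "fingers": 0.2}, {"dx": -0.127, "dy": 0.1, "dz": -0.016, "wx": 0.014, "wy": -0.207, "wz": 0.156, "fingers": 0.2}, {"dx": -0.127, "dy": 0.1, "dz": -0.016, "wx": 0.014, "wy": -0.207, "wz": 0.156, "fingers": 0.2}]}}

```text
t: 11.28
eef_pos: [0.5154, 0.0977, 0.2448]
eef_rot: [3.139, 0.775, -2.75]
force: [-0.9, 0.4, -6.2]
width: 0.43
finger_force: 83.4
```

Run:
```python
from h import *
s=manip.observe();print(s['eef_pos'],s['joint_pos'],s['width'])
o=np.array([np.cos(.4),np.sin(.4),0])
fs=manip.grab_frame("scene")[:,:,::-1];fw=manip.grab_frame("wrist")[:,:,::-1]
q_=P["scene"]@np.r_[s["eef_pos"],1];u,v=(q_[:2]/q_[2]).astype(int);print(u,v)
x0=min(max(u-50,0),460);y0=min(max(v-75,0),270)
cv2.imwrite("pics/hold.png",np.hstack([cv2.resize(fs[y0:y0+150,x0:x0+100],(400,600),interpolation=cv2.INTER_CUBIC),cv2.resize(fw[120:420,180:380],(400,600),interpolation=cv2.INTER_CUBIC)]))
go((.545,.2,.2),Rplace(.4))
```

```text
[0.51542211 0.09773293 0.24482613] [-0.17254131 -0.12314449 -1.01525707 -0.01212784  0.38557489 -0.42465438] 0.4297324922482005
317 103
t 11.38 d [-0.0512  0.2778  0.2615] w [-0.0011 -0.0035 -0.0013]
```

View pics/hold.png

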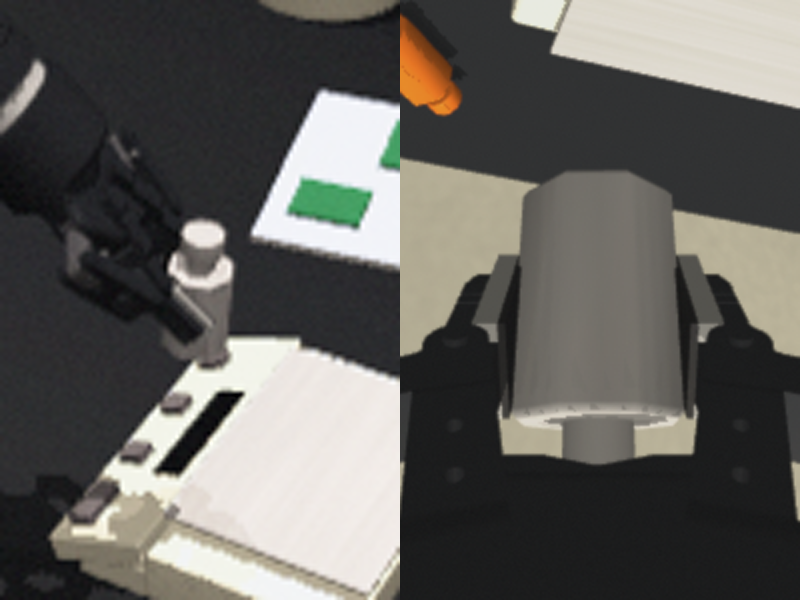

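The weight hangs upright in the jaws: in the scene view its right edge drifts -7 px in 85, against -0.064 per px for a true vertical. The wrist view shows it centred between the pads. Moving above the pan.

```bash
python3 -c "
from h import *
go((.5616,.2154,.125),Rplace(.4))"
```

```text
t 11.38 d [0.073  0.3038 0.4897] w [-0.0011 -0.0035 -0.0013]
```

Emit:
{"api": "arm_command", "payload": {"increments": [{"dx": -0.02, "dy": 0.15, "dz": 0.12, "wx": -0.001, "wy": -0.0035, "wz": -0.001, "fingers": 0.2}, {"dx": -0.04, "dy": 0.3, "dz": 0.27, "wx": -0.001, "wy": -0.0035, "wz": -0.001, "fingers": 0.2}, {"dx": 0.02, "dy": 0.304, "dz": 0.42, "wx": -0.001, "wy": -0.0035, "wz": -0.001, "fingers": 0.2}, {"dx": 0.073, "dy": 0.304, "dz": 0.49, "wx": -0.001, "wy": -0.0035, "wz": -0.001, "fingers": 0.2}, {"dx": 0.073, "dy": 0.304, "dz": 0.49, "wx": -0.001, "wy": -0.0035, "wz": -0.001, "fingers": 0.2}]}}

```text
t: 12.0
eef_pos: [0.5644, 0.2161, 0.1256]
eef_rot: [-3.139, 0.784, -2.737]
force: [-0.0, -1.2, -5.5]
width: 0.433
finger_force: 83.4
```

```bash
python3 -c "
from h import *
s=manip.observe();print(s['force'],s['joint_pos'])
go((.5616,.2154,.095),Rplace(.4))"
```

```text
[-0.01994561 -1.21002399 -5.508714  ] [ 0.16013969  0.30243809 -1.05199109 -0.55286283  0.1690342  -0.17481506]
t 12.0 d [0.0787 0.0017 0.0655] w [ 0.0002 -0.0005  0.001 ]
```

Emit:
{"api": "arm_command", "payload": {"increments": [{"dx": 0.03, "dy": 0.002, "dz": 0.025, "wx": 0, "wy": 0, "wz": 0, "fingers": 0.2}, {"dx": 0.06, "dy": 0.002, "dz": 0.05, "wx": 0, "wy": 0, "wz": 0, "fingers": 0.2}, {"dx": 0.079, "dy": 0.002, "dz": 0.066, "wx": 0, "wy": 0, "wz": 0, "fingers": 0.2}, {"dx": 0.079, "dy": 0.002, "dz": 0.066, "wx": 0, "wy": 0, "wz": 0, "fingers": 0.2}]}}

```text
t: 12.5
eef_pos: [0.5645, 0.2153, 0.0997]
eef_rot: [-3.137, 0.793, -2.737]
force: [-0.3, -0.4, -5.6]
width: 0.43
finger_force: 83.5
```

Run:
```python
from h import *
s=manip.observe();print(s['force'],s['eef_pos'],s['eef_rot'])
f=manip.grab_frame("scene")[:,:,::-1]
# predicted weight axis points
for z in (.058,.0712,.150):
    q_=P["scene"]@np.r_[.5595,.2145,z,1];print(z,q_[:2]/q_[2])
cv2.imwrite("pics/pl.png",cv2.resize(f[100:200,290:400],(660,600),interpolation=cv2.INTER_CUBIC))
go((.5616,.2154,.087),Rplace(.4))
```

```text
[-0.31159516 -0.3781432  -5.62297902] [0.56449586 0.21531816 0.09966862] [-3.1367133   0.79314971 -2.73672244]
0.058 [349.54208964 142.72389561]
0.0712 [350.02724515 139.0488045 ]
0.15 [353.07175048 115.98643748]
t 12.55 d [0.038  0.0042 0.0236] w [-0.0005  0.0028  0.0011]
```

View pics/pl.png

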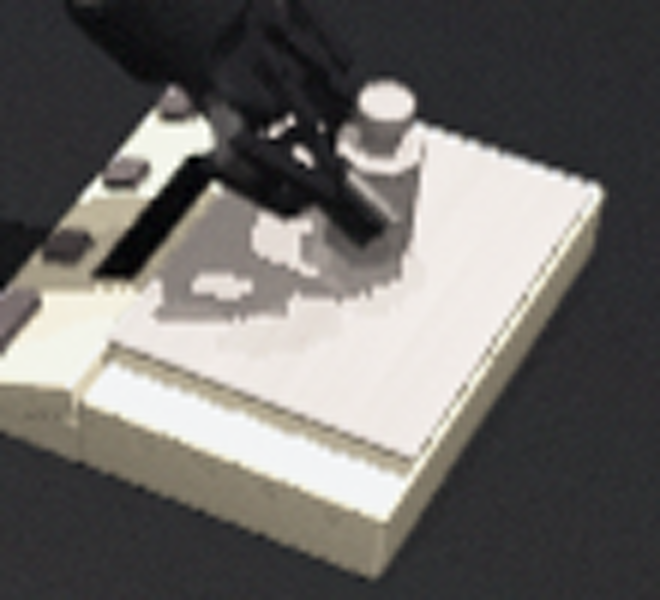

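The weight stands upright about a centimetre above the middle of the pan, its knob at image (354,117) against a predicted (353,116). Lowering gently.

Emit:
{"api": "arm_command", "payload": {"increments": [{"dx": 0.015, "dy": 0.003, "dz": 0.005, "wx": 0, "wy": 0.002, "wz": 0, "fingers": 0.2}, {"dx": 0.025, "dy": 0.003, "dz": 0.012, "wx": 0, "wy": 0.002, "wz": 0, "fingers": 0.2}, {"dx": 0.035, "dy": 0.003, "dz": 0.02, "wx": 0, "wy": 0.002, "wz": 0, "fingers": 0.2}, {"dx": 0.035, "dy": 0.003, "dz": 0.02, "wx": 0, "wy": 0.002, "wz": 0, "fingers": 0.2}]}}

```text
t: 13.05
eef_pos: [0.5609, 0.2151, 0.0873]
eef_rot: [-3.137, 0.786, -2.737]
force: [0.1, -0.8, -6.5]
width: 0.426
finger_force: 83.5
```

Emit:
{"api": "arm_command", "payload": {"increments": [{"dx": 0.003, "dy": 0, "dz": 0.003, "wx": 0, "wy": 0, "wz": 0, "fingers": 0.2}, {"dx": 0.005, "dy": 0, "dz": 0.005, "wx": 0, "wy": 0, "wz": 0, "fingers": 0.2}, {"dx": 0.005, "dy": 0, "dz": 0.005, "wx": 0, "wy": 0, "wz": 0, "fingers": 0.2}]}}

```text
t: 13.42
eef_pos: [0.5613, 0.2151, 0.0858]
eef_rot: [-3.137, 0.788, -2.737]
force: [-0.3, 0.3, -6.0]
width: 0.43
finger_force: 83.5
```

Emit:
{"api": "arm_command", "payload": {"increments": [{"dx": 0.003, "dy": 0, "dz": 0.003, "wx": 0, "wy": 0, "wz": 0, "fingers": 0.2}, {"dx": 0.006, "dy": 0, "dz": 0.005, "wx": 0, "wy": 0, "wz": 0, "fingers": 0.2}, {"dx": 0.006, "dy": 0, "dz": 0.005, "wx": 0, "wy": 0, "wz": 0, "fingers": 0.2}]}}

```text
t: 13.8
eef_pos: [0.5616, 0.2152, 0.0842]
eef_rot: [-3.137, 0.789, -2.736]
force: [-2.5, -0.8, 0.3]
width: 0.423
finger_force: 84.3
```

Emit:
{"api": "arm_command", "payload": {"increments": [{"dx": 0.003, "dy": 0, "dz": 0.002, "wx": 0, "wy": 0, "wz": 0, "fingers": 0.2}, {"dx": 0.005, "dy": 0, "dz": 0.004, "wx": 0, "wy": 0, "wz": 0, "fingers": 0.2}, {"dx": 0.005, "dy": 0, "dz": 0.004, "wx": 0, "wy": 0, "wz": 0, "fingers": 0.2}]}}

```text
t: 14.18
eef_pos: [0.5626, 0.2156, 0.0842]
eef_rot: [-3.136, 0.794, -2.736]
force: [-7.5, -2.9, 11.5]
width: 0.429
finger_force: 85.7
```

Emit:
{"api": "arm_command", "payload": {"increments": [{"dx": -0.004, "dy": 0, "dz": -0.003, "wx": 0, "wy": 0, "wz": 0, "fingers": 0.2}, {"dx": -0.004, "dy": 0, "dz": -0.003, "wx": 0, "wy": 0, "wz": 0, "fingers": 0.2}]}}

```text
t: 14.42
eef_pos: [0.5622, 0.2153, 0.0842]
eef_rot: [-3.136, 0.79, -2.736]
force: [-2.2, -1.2, 4.6]
width: 0.431
finger_force: 84.4
```

Emit:
{"api": "arm_command", "payload": {"increments": [{"dx": 0, "dy": 0, "dz": 0, "wx": 0, "wy": 0, "wz": 0, "fingers": 0.47}, {"dx": 0, "dy": 0, "dz": 0, "wx": 0, "wy": 0, "wz": 0, "fingers": 0.55}, {"dx": 0, "dy": 0, "dz": 0, "wx": 0, "wy": 0, "wz": 0, "fingers": 0.7}, {"dx": 0, "dy": 0, "dz": 0, "wx": 0, "wy": 0, "wz": 0, "fingers": 0.7}], "force": 20}}

```text
t: 14.92
eef_pos: [0.5611, 0.215, 0.083]
eef_rot: [-3.137, 0.787, -2.737]
force: [1.2, -0.1, 0.2]
width: 0.698
finger_force: 0.0
```

Run:
```python
from h import *
f=manip.grab_frame("scene")[:,:,::-1]; g=manip.grab_frame("wrist")[:,:,::-1]
cv2.imwrite("pics/pl2.png",np.hstack([cv2.resize(f[100:175,310:385],(400,400),interpolation=cv2.INTER_CUBIC),cv2.resize(g[120:420,130:430],(400,400))]))
```

```text
(no output)
```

View pics/pl2.png

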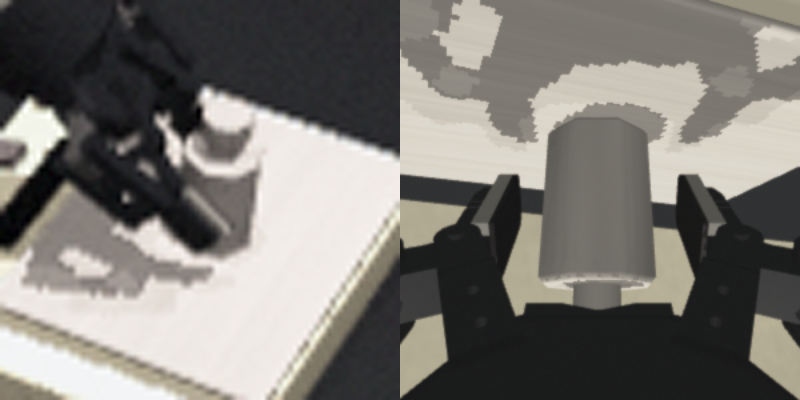

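The weight stands upright on the pan with both pads clear. Backing off along the fingers.

Emit:
{"api": "arm_command", "payload": {"increments": [{"dx": 0, "dy": 0, "dz": -0.1, "wx": 0, "wy": 0, "wz": 0, "fingers": 0.7}, {"dx": 0, "dy": 0, "dz": -0.25, "wx": 0, "wy": 0, "wz": 0, "fingers": 0.7}, {"dx": 0, "dy": 0, "dz": -0.4, "wx": 0, "wy": 0, "wz": 0, "fingers": 0.7}, {"dx": 0, "dy": 0, "dz": -0.5, "wx": 0, "wy": 0, "wz": 0, "fingers": 0.7}, {"dx": 0, "dy": 0, "dz": -0.5, "wx": 0, "wy": 0, "wz": 0, "fingers": 0.4}]}}

```text
t: 15.65
eef_pos: [0.4631, 0.1735, 0.1909]
eef_rot: [-3.135, 0.791, -2.736]
force: [0.5, 0.8, 0.1]
width: 0.499
finger_force: 0.0
```

Run:
```python
from h import *
s=manip.observe();print(s["eef_pos"],s["force"])
K=np.array([.432,.1154,.0365])
go(K+.1*nrm,Rkey)
```

```text
[0.46310253 0.17351894 0.19090536] [0.52080031 0.77225461 0.09307355]
t 15.65 d [ 0.3393 -0.0984 -0.0561] w [0.0585 0.1396 0.094 ]
```

Emit:
{"api": "arm_command", "payload": {"increments": [{"dx": 0.12, "dy": -0.1, "dz": -0.1, "wx": 0.058, "wy": 0.14, "wz": 0.094, "fingers": 0}, {"dx": 0.2, "dy": -0.1, "dz": -0.1, "wx": 0.058, "wy": 0.14, "wz": 0.094, "fingers": 0}, {"dx": 0.3, "dy": -0.1, "dz": -0.06, "wx": 0.058, "wy": 0.14, "wz": 0.094, "fingers": 0}, {"dx": 0.339, "dy": -0.098, "dz": -0.056, "wx": 0.058, "wy": 0.14, "wz": 0.094, "fingers": 0}, {"dx": 0.339, "dy": -0.098, "dz": -0.056, "wx": 0.058, "wy": 0.14, "wz": 0.094, "fingers": 0}]}}

```text
t: 16.27
eef_pos: [0.3961, 0.1139, 0.1269]
eef_rot: [3.14, 0.341, -3.083]
force: [-0.3, -0.1, -0.3]
width: -0.0
finger_force: 0.0
```

Run:
```python
from h import *
K=np.array([.4325,.1154,.0365])
go(K+.016*nrm,Rkey)
```

```text
t 16.27 d [-0.0132 -0.0024  0.2713] w [ 0.0008 -0.0025  0.0009]
```

Emit:
{"api": "arm_command", "payload": {"increments": [{"dx": -0.013, "dy": -0.002, "dz": 0.12, "wx": 0.001, "wy": -0.002, "wz": 0.001, "fingers": 0}, {"dx": -0.013, "dy": -0.002, "dz": 0.22, "wx": 0.001, "wy": -0.002, "wz": 0.001, "fingers": 0}, {"dx": -0.013, "dy": -0.002, "dz": 0.27, "wx": 0.001, "wy": -0.002, "wz": 0.001, "fingers": 0}, {"dx": -0.013, "dy": -0.002, "dz": 0.271, "wx": 0.001, "wy": -0.002, "wz": 0.001, "fingers": 0}]}}

```text
t: 16.77
eef_pos: [0.4277, 0.1148, 0.0528]
eef_rot: [-3.141, 0.349, -3.088]
force: [0.0, 0.2, -0.2]
width: 0.002
finger_force: 0.0
```

Run:
```python
from h import *
K=np.array([.4325,.1154,.0365])
print(manip.observe()["eef_pos"]);go(K+.009*nrm,Rkey)
```

```text
[0.42770352 0.1147886  0.05278654]
t 16.77 d [0.0035 0.0012 0.0265] w [-0.0004 -0.     -0.0006]
```

Emit:
{"api": "arm_command", "payload": {"increments": [{"dx": 0.003, "dy": 0.001, "dz": 0.015, "wx": 0, "wy": 0, "wz": 0, "fingers": 0}, {"dx": 0.003, "dy": 0.001, "dz": 0.03, "wx": 0, "wy": 0, "wz": 0, "fingers": 0}, {"dx": 0.003, "dy": 0.001, "dz": 0.036, "wx": 0, "wy": 0, "wz": 0, "fingers": 0}, {"dx": 0.003, "dy": 0.001, "dz": 0.036, "wx": 0, "wy": 0, "wz": 0, "fingers": 0}]}}

```text
t: 17.27
eef_pos: [0.432, 0.1156, 0.0434]
eef_rot: [-3.141, 0.351, -3.088]
force: [0.1, 0.7, 0.4]
width: -0.001
finger_force: 0.6
```

Emit:
{"api": "arm_command", "payload": {"increments": [{"dx": 0, "dy": 0, "dz": 0.005, "wx": 0, "wy": 0, "wz": 0, "fingers": 0}, {"dx": 0, "dy": 0, "dz": 0.01, "wx": 0, "wy": 0, "wz": 0, "fingers": 0}, {"dx": 0, "dy": 0, "dz": 0.01, "wx": 0, "wy": 0, "wz": 0, "fingers": 0}]}}

```text
t: 17.65
eef_pos: [0.433, 0.1157, 0.0405]
eef_rot: [-3.141, 0.351, -3.088]
force: [1.0, -0.2, 3.1]
width: -0.001
finger_force: 1.9
```

Emit:
{"api": "arm_command", "payload": {"increments": [{"dx": 0, "dy": 0, "dz": 0.004, "wx": 0, "wy": 0, "wz": 0, "fingers": 0}, {"dx": 0, "dy": 0, "dz": 0.008, "wx": 0, "wy": 0, "wz": 0, "fingers": 0}, {"dx": 0, "dy": 0, "dz": 0.008, "wx": 0, "wy": 0, "wz": 0, "fingers": 0}]}}

```text
t: 18.02
eef_pos: [0.4333, 0.1157, 0.0399]
eef_rot: [-3.14, 0.353, -3.087]
force: [-19.1, -1.9, 45.8]
width: 0.001
finger_force: 24.9
```

The calibrate key is hard against its stop, so it is fully down. Releasing and retreating.

Emit:
{"api": "arm_command", "payload": {"increments": [{"dx": 0, "dy": 0, "dz": -0.03, "wx": 0, "wy": 0, "wz": 0, "fingers": 0}, {"dx": 0, "dy": 0, "dz": -0.15, "wx": 0, "wy": 0, "wz": 0, "fingers": 0}, {"dx": 0, "dy": 0, "dz": -0.35, "wx": 0, "wy": 0, "wz": 0, "fingers": 0}, {"dx": 0, "dy": 0, "dz": -0.5, "wx": 0, "wy": 0, "wz": 0, "fingers": 0}, {"dx": 0, "dy": 0, "dz": -0.5, "wx": 0, "wy": 0, "wz": 0, "fingers": 0}]}}

```text
t: 18.65
eef_pos: [0.3831, 0.1133, 0.182]
eef_rot: [-3.141, 0.356, -3.088]
force: [0.8, 0.2, -1.2]
width: 0.001
finger_force: 0.0
```

Run:
```python
from h import *
print(manip.observe()["force"])
f=manip.grab_frame("scene")[:,:,::-1]; g=manip.grab_frame("top")[:,:,::-1]
cv2.imwrite("pics/end.png",np.hstack([cv2.resize(f[100:300,230:430],(400,400),interpolation=cv2.INTER_CUBIC),cv2.resize(g[150:290,110:250],(400,400),interpolation=cv2.INTER_CUBIC)]))
```

```text
[ 0.77151423  0.21481297 -1.16309252]
```

View pics/end.png

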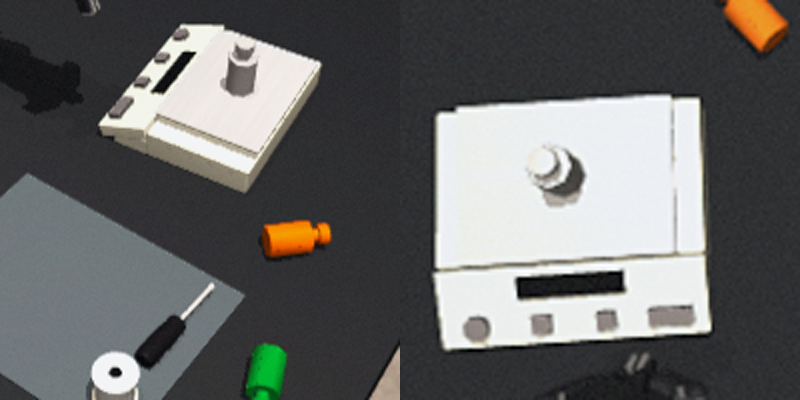

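The weight stands upright, knob up, in mid-pan (scene crop 242,68; top crop 555,170). All four keys are up, the spool and screwdriver are untouched, and the robot is clear. Handing in.

```bash
python3 -c "
from station import manip
print(manip.sign_off())"
```

```text
the job is handed in; nothing more can be done
None
```

I pressed the zero key with the pan empty, stood the steel weight upright in mid-pan, then pressed the calibrate key, and handed the job in at about 19 s; the fingertips briefly pressed the calibrate key at about 50 N, and I read the 40 N limit as not covering the fingertips.

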